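# Stow the butter box behind the saucepan gap

## Task

Get the galley ready to drive: push the blue butter box with the dark wooden lid along the board, never picking it up, through the narrow gap between the saucepan and the condiment caddy and on until it sits on the cork pad, square against the wooden stop rail. Leave the egg cup, the pepper jar and the spatula standing or lying where they are.

Things in the scene. Friction and masses are not known exactly. Their poses are not given: they have to be found in the camera images.
- butter_box: loose butter box, blue enamel with a flat dark wooden lid: 90 long (own x) x 60 wide (own y) x 42 mm high, 0.25 to 0.5 kg; origin at the centre of its underside, z up. It slides on the board, starts on the open side of the gap, askew by up to 0.45 rad and up to 35 mm to one side, and must go through lengthwise. Its own +x end faces the gap at the start.
- bay: the travel bay fixed to the board. Its origin is on the board at the middle of the narrowest part of the gap; +x points straight through the gap towards the stop rail, +y to the saucepan, z up. The gap is 66 mm wide at its narrowest (6 mm more than the box) from y = -33 mm (flat caddy side) to y = +33 mm (round saucepan). The cork pad, flush with the board and without any step, spans x 60 to 165 mm, y -50 to +50 mm. The box pushed home lies with its centre at x = 120 mm.
- rail (a point): middle of the near face of the fixed wooden stop rail, at x = 165 mm, z = 17 mm in the bay's frame; the rail is 130 mm long across the way (along the bay's y), 34 mm high, 16 mm thick.
- saucepan: stainless steel saucepan held in a clamp, does not move: round, radius 70 mm, 60 mm high, origin under its centre, at x = 0, y = +103 mm in the bay's frame. Its black handle points away from the gap (own and bay's +y), reaching 195 mm from its centre at up to 66 mm height. Two clamp studs of radius 7 mm, 16 mm high, stand against its outer half.
- caddy: white plastic condiment caddy with a tilt-out front bin (grey front, closed), screwed down, does not move: 110 mm along the bay's x, 100 mm along the bay's y, 60 mm high; origin under its centre, at x = 0, y = -83 mm in the bay's frame.
- egg_cup: bystander: loose white ceramic egg cup, 51 mm wide, 60 mm high; origin at the centre of its foot. It stands beside the cork pad, on one side or the other, and must stay.
- pepper_jar: bystander: loose amber glass pepper jar with a black cap, 44 mm wide, 75 mm high; origin at the centre of its foot. It stands beside the cork pad, on the side the egg cup is not, and must stay.
- spatula: bystander: loose spatula with orange silicone blade, 240 mm long, its blade (about 90 x 70 mm) at its own +x end, lying crosswise behind the butter box, about 360 mm before the gap; origin near its middle, on the board. Must stay.
There are look-alikes about, which are no part of the job. Leave any green, pink or turquoise look-alike of the butter_box alone.

How it is judged:
On the way:
1. the butter box is in the gap, flat on the board (x of butter_box in the frame of bay between -0.03 and 0.03 m and y of butter_box in the frame of bay between -0.012 and 0.012 m and height (world z) of butter_box below 0.006 m), for 0.1 s.
At the end, for the whole second after the job is handed in: The butter box lies at rest flat on the cork pad beyond the gap: leading end within 10 mm of the stop rail, square to it within 0.12 rad, within 20 mm of the bay's centre line (x of butter_box in the frame of bay between 0.11 and 0.13 m and y of butter_box in the frame of bay between -0.02 and 0.02 m and angle between the x axis of butter_box and the x axis of bay, either way round below 0.12 rad and height (world z) of butter_box below 0.006 m and angle between butter_box's own z axis and vertical below 0.1 rad and linear speed of butter_box below 0.01 m/s); the robot touches nothing.
It fails at once if the butter box was lifted or tipped (height (world z) of butter_box above 0.01 m or angle between butter_box's own z axis and vertical above 0.2 rad).
It fails at once if the egg cup was moved or knocked over (distance of egg_cup from where it was at the start of the episode above 0.02 m or angle between egg_cup's own z axis and vertical above 0.3 rad).
It fails at once if the pepper jar was moved or knocked over (distance of pepper_jar from where it was at the start of the episode above 0.02 m or angle between pepper_jar's own z axis and vertical above 0.3 rad).
It fails at once if the spatula was moved (distance of spatula from where it was at the start of the episode above 0.02 m).
It also fails if it takes over 70 s, if anything falls off the work surface, if the arm or the gripper's body presses on something with over 40 N, if the wrist force passes 120 N, or if a joint passes its speed limit or range.

## Robot

A 7-joint arm with a two-finger parallel gripper is mounted at the origin on the work surface. World frame = base frame: x ahead of the robot, y to its left, z up, the work surface at z = 0. Lengths are in m, angles in rad, forces in N, time in s.
With the tool pointing down it reaches from about 0.425 to 0.925 m from the base axis. Payload 6.8 kg.
Tool frame: the origin (TCP) lies at the very end of the fingers, on their centre line; the grasp point (between the pads) lies 19 mm behind it; z points along the fingers, y is the line along which they close (so a half turn about z gives the same grasp; the last joint's range is limited). The gripper opens to 85 mm and grips with 20 to 120 N. Pads are 22 mm wide; open, the fingers measure 114 mm over their backs; the gripper's body (76 mm by 85 mm) begins 54 mm behind the grasp point. The pads swing forward as they close: fully open they stand 13 mm farther back than shut.
Start: joints at [1.05, 0.477, 0.022, 1.555, -0.011, 1.109, -0.083], TCP at [0.271, -0.618, 0.231] pointing down, gripper open.
Joint ranges: [-2.96, 2.96], [-0.34, 2.1], [-1.41, 1.46], [0.24, 2.44], [-1.37, 4.51], [0.17, 1.92], [-2.96, 2.96]. Speed limits (rad/s): [2.39, 2.39, 3.14, 3.14, 3.14, 3.14, 3.14].

## Interface

Orientations are given as a unit quaternion [w, x, y, z].
In Python, from station import bot gives the robot as it stands.
- The arm moves only by the tool jog_arm, never from a script. Its argument "motion" is a list of rows, each a list of 7 numbers: the turn, a rotation vector about the tool's x, y, z in rad, then the shift along the tool's x, y, z in mm, then the finger opening in mm, from 0 to 85.4. A call has 1 to 10 rows; each row is the pose to reach, as a shift and turn from the pose commanded when the call began, along the tool's axes at that moment; what a row does not reach only later rows make up. A row lasts 1/8 s, in which the tool goes at most 62.5 mm and 10.7 degrees, less where a joint would pass 70% of its speed; a pose out of reach is approached as far as the arm can. A call with a gripper value outside its range is refused whole. The fingers move at their own pace and stop on an object; "grip_force" is the grip in N (left out, the last holds). Time passes only in rows, so rows that repeat a pose let the fingers close. It gives the time, the measured TCP pose, the force, the opening and the grip force at its end, in the units of the state.
- bot.get_obs(): the state, without advancing time (a new reading comes with each control period).
- bot.read_camera(name): name is "scene" or "top" or "wrist"; returns a dict with "pixels" (400x640x3 uint8, red, green, blue), "camera_matrix" (3x3 intrinsics, pixels), "T" (4x4, takes a point from camera to world coordinates); the wrist camera has in their place "tool_from_camera" (4x4, takes a point from camera to tool coordinates, whose origin is the TCP and whose axes are the flange's). Camera axes: x right, y down, z forward; pixel columns grow to the right and rows downward; lengths in m; the calibration is good to about 2 mm. The wrist camera is an equidistant fisheye: a pixel r from the principal point sees the ray r / f radians off the axis. A picture is of the moment at which its call begins: read the wrist's pose just before it. There is no depth.
- bot.hand_in(): hands the job in; it is judged then, once.
Trained networks look in a picture, given as the dict that the camera call returned (one of the last four; its "shot" number tells which), for a name from the list of things; names that differ only in an ending like _2 or _b are one class to them, and where a whole thing is asked for, a point or a joint stands for the part that bears it (a point fixed in the world has none). Each returns a list of dicts, best first, with "score" (0 to 1); they miss things now and then, are a little off and sometimes report something else, mostly with a low value. They report only what shows in the picture. A call takes as long as a camera call. They do not tell look-alikes from the thing itself.
- bot.spot_in(thing, picture): "xy" ([column, row] in pixels, amid what is visible of it).
- bot.tip_of(thing, picture): "xy" ([column, row] in pixels: a listed point, or the origin of a listed thing).
The state is a dict: "t": time; "q": joint angles; "joint_vel": joint speeds; "joint_torque": joint torques, N m; "eef_pos": TCP position; "tool_rot": TCP orientation; "contact_force": force on the tool from outside, world axes, zero at the start; "torque": the same for the moment, N m; "gripper_width": opening from 0.0 (shut) to 1.0 (fully open); "grasp_force": force on a finger pad.
Only numpy, scipy, OpenCV 4.12 (cv2) and the standard library are available. Lean on these libraries where they do the work, as an engineer would, in place of code of your own. Each camera call takes 0.05 s, during which the arm holds its last target. There are 200 camera calls.

## Working session

There is one attempt and no reset: what is moved stays moved. The work goes in short steps, Python scripts to look and compute and a tool call to move; the robot and the scene stay as the last step left them, time stands still between calls to the robot, and variables do not carry over. Pictures are saved under pics/ and viewed, at most 10 in all, crops included, and the job is handed in when it is done.

Besides the shell and the picture viewer there is one more tool, called after "Emit:" by a JSON object that holds its "op" and its "data". jog_arm: Moves the arm, as the interface text tells. Its arguments: {"type":"object","properties":{"motion":{"type":"array"},"grip_force":{"type":"number"}},"required":["motion"]}

```bash
mkdir -p pics; ls; cat > h.py <<'E'
import numpy as np, cv2, json
from station import bot
def pix2w(p,c,z):
    K=np.array(c["camera_matrix"]);T=np.array(c["T"])
    d=T[:3,:3]@np.linalg.inv(K)@np.array([p[0],p[1],1.]);o=T[:3,3]
    return o+d*(z-o[2])/d[2]
def w2pix(P,c):
    K=np.array(c["camera_matrix"]);T=np.linalg.inv(np.array(c["T"]))
    q=K@(T[:3,:3]@np.array(P,float)+T[:3,3]);return q[:2]/q[2]
def save(c,n): cv2.imwrite(n,np.ascontiguousarray(c["pixels"][:,:,::-1]))
E
python3 - <<'E'
from h import *
np.set_printoptions(precision=4,suppress=True)
o=bot.get_obs();print(o["t"],o["eef_pos"],o["tool_rot"],o["contact_force"])
for n in ["top","scene"]:
    c=bot.read_camera(n);save(c,f"pics/{n}0.png");print(n,np.array(c["T"])[:3,3])
    for th in ["butter_box","bay","rail","saucepan","caddy","egg_cup","pepper_jar","spatula"]:
        for f in ("tip_of","spot_in"):
            print(th,f,[(np.round(r["xy"],1).tolist(),round(r["score"],2),pix2w(r["xy"],c,.017 if th=="rail" else 0)[:2].round(4).tolist()) for r in getattr(bot,f)(th,c)[:3]])
E
```

```text
pics
0.0 [ 0.2705 -0.6178  0.2303] [-0.0009  0.9788  0.2049 -0.0003] [-0.4078 -0.4545  0.3214]
top [0.3337 0.1181 1.1444]
butter_box tip_of [([193.7, 275.0], 0.87, [0.3606, 0.3591]), ([289.7, 253.2], 0.82, [0.4061, 0.1431]), ([268.6, 112.2], 0.72, [0.7413, 0.1899])]
butter_box spot_in [([265.0, 105.9], 0.98, [0.757, 0.1984]), ([291.3, 254.4], 0.78, [0.4033, 0.1395]), ([250.2, 308.4], 0.76, [0.2845, 0.2324])]
bay tip_of []
bay spot_in [([411.9, 177.3], 0.76, [0.5794, -0.1455])]
rail tip_of [([426.7, 173.0], 0.77, [0.5856, -0.1766])]
rail spot_in [([409.1, 175.3], 0.85, [0.5806, -0.1352])]
saucepan tip_of [([358.5, 136.2], 0.96, [0.6804, -0.0226]), ([358.8, 214.4], 0.7, [0.4931, -0.0175])]
saucepan spot_in [([358.7, 126.2], 0.65, [0.7051, -0.0239])]
caddy tip_of []
caddy spot_in [([363.0, 211.6], 0.56, [0.4995, -0.0275])]
egg_cup tip_of [([408.0, 123.6], 0.7, [0.7106, -0.1423])]
egg_cup spot_in [([410.3, 118.8], 0.57, [0.7225, -0.1484])]
pepper_jar tip_of [([417.5, 226.0], 0.76, [0.4641, -0.153]), ([358.7, 213.2], 0.45, [0.4959, -0.0174])]
pepper_jar spot_in [([421.8, 220.4], 0.73, [0.
[... 614 characters left out ...]
 [0.5844, -0.1486])]
saucepan tip_of [([256.5, 265.4], 0.71, [0.6833, -0.0135])]
saucepan spot_in [([252.5, 261.0], 0.67, [0.673, -0.0234])]
caddy tip_of [([264.9, 194.3], 0.63, [0.4951, -0.0157])]
caddy spot_in [([263.0, 186.9], 0.69, [0.4735, -0.0226])]
egg_cup tip_of [([193.5, 271.0], 0.74, [0.7013, -0.1462])]
egg_cup spot_in [([189.8, 264.9], 0.88, [0.6872, -0.157]), ([201.5, 222.7], 0.36, [0.5794, -0.1515])]
pepper_jar tip_of [([210.0, 185.6], 0.69, [0.4736, -0.1504])]
pepper_jar spot_in [([205.0, 177.9], 0.87, [0.4507, -0.1667])]
spatula tip_of [([267.2, 194.8], 0.59, [0.4964, -0.0101]), ([424.8, 230.0], 0.55, [0.5819, 0.352])]
spatula spot_in [([422.3, 252.9], 0.85, [0.6405, 0.3417])]
```

View pics/top0.png

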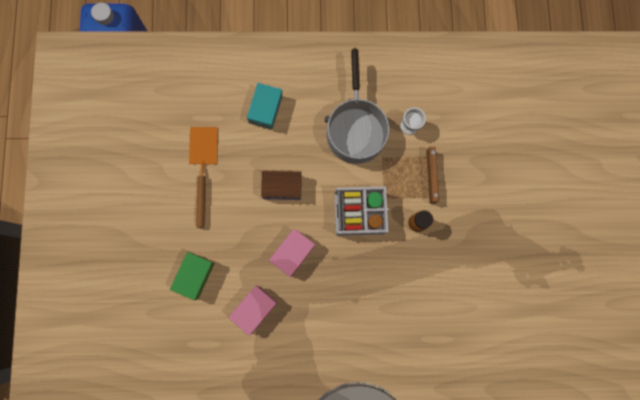

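View pics/scene0.png

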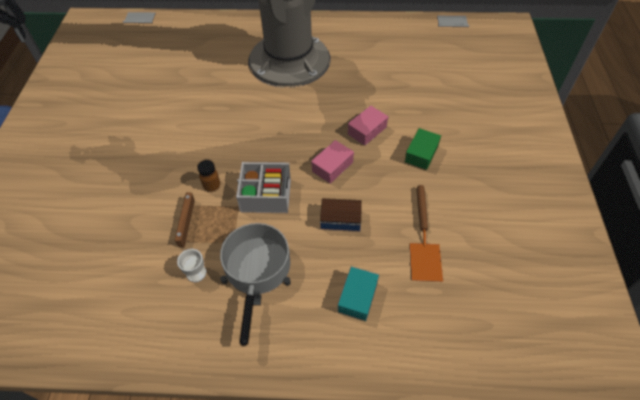

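The top view shows the dark-lidded box at (282,185). The saucepan is at (358,131), the caddy at (361,211), the rail at (433,175), the egg cup at (414,120) and the jar at (421,221). Bay +x points roughly along world −y. Next I refine the box and bay poses by segmentation and check them with an overlay.

```bash
cat >> h.py <<'E'
def darkbrown(c,roi,lo,hi):
    hsv=cv2.cvtColor(np.ascontiguousarray(c["pixels"]),cv2.COLOR_RGB2HSV);m=cv2.inRange(hsv,np.array(lo),np.array(hi))
    k=np.zeros_like(m);x0,x1,y0,y1=roi;k[y0:y1,x0:x1]=m[y0:y1,x0:x1]
    k=cv2.morphologyEx(k,cv2.MORPH_OPEN,np.ones((3,3)))
    cs=cv2.findContours(k,cv2.RETR_EXTERNAL,cv2.CHAIN_APPROX_NONE)[0]
    return max(cs,key=cv2.contourArea)[:,0,:] if cs else None
def rect_w(cn,c,z):
    P=np.array([pix2w(p,c,z)[:2] for p in cn]);return cv2.minAreaRect((P*1000).astype(np.float32))
E
python3 - <<'E'
from h import *
for n,rb,rr in [("top",(255,308,165,206),(422,442,142,208)),("scene",(312,368,192,237),(172,198,190,250))]:
    c=bot.read_camera(n)
    hsv=cv2.cvtColor(np.ascontiguousarray(c["pixels"]),cv2.COLOR_RGB2HSV)
    pts=[(282,185),(433,175),(410,178),(280,215)] if n=="top" else [(341,210),(185,215),(210,222),(341,227),(300,290)]
    print(n,[(p,hsv[p[1],p[0]].tolist()) for p in pts])
    for nm,r,z,hi in [("lid",rb,.042,(20,255,95)),("rail",rr,.034,(20,255,140))]:
        cn=darkbrown(c,r,(0,60,10),hi)
        print(nm,cn is not None and (cn.min(0),cn.max(0),rect_w(cn,c,z)))
    # overlay with estimate
    b=np.array([.5785,-.017]);a=-np.pi/2+.05
    X=np.array([np.cos(a),np.sin(a)]);Y=np.array([-X[1],X[0]])
    s=4;x0,x1,y0,y1=(250,448,100,245) if n=="top" else (165,363,150,295)
    im=cv2.resize(np.ascontiguousarray(c["pixels"][y0:y1,x0:x1,::-1]),None,fx=s,fy=s,interpolation=cv2.INTER_CUBIC)
    def poly(L,z,col):
        q=[(w2pix([*(b+X*u+Y*v),z],c)+.5-[x0,y0])*s for u,v in L];cv2.polylines(im,[np.int32(q)],True,col,1)
    rc=lambda u0,u1,v0,v1:[(u0,v0),(u1,v0),(u1,v1),(u0,v1)]
    poly(rc(-.055,.055,-.133,-.033),.06,(0,255,0));poly(rc(.165,.181,-.065,.065),.034,(0,255,0));poly(rc(.06,.165,-.05,.05),0,(255,255,0))
    t=np.linspace(0,6.28,60);poly([(.07*np.cos(i),.103+.07*np.sin(i)) for i in t],.06,(0,255,0))
    poly([(.07*np.cos(i),.103+.07*np.sin(i)) for i in t],.0,(255,0,255))
    cv2.imwrite(f"pics/ov_{n}.png",im)
E
```

```text
top [((282, 185), [11, 148, 88]), ((433, 175), [13, 153, 132]), ((410, 178), [16, 123, 151]), ((280, 215), [17, 105, 168])]
lid (array([262, 172], dtype=int32), array([301, 197], dtype=int32), ((557.299072265625, 159.09747314453125), (87.50851440429688, 57.143592834472656), 89.37772369384766))
rail (array([422, 147], dtype=int32), array([441, 206], dtype=int32), ((574.629638671875, -182.7060089111328), (44.01759338378906, 137.37046813964844), 86.75628662109375))
scene [((341, 210), [10, 137, 69]), ((185, 215), [13, 146, 112]), ((210, 222), [15, 125, 145]), ((341, 227), [108, 155, 51]), ((300, 290), [16, 110, 165])]
lid (array([320, 199], dtype=int32), array([360, 222], dtype=int32), ((563.7259521484375, 161.70333862304688), (88.03375244140625, 60.28987121582031), 89.60813903808594))
rail (array([172, 192], dtype=int32), array([197, 249], dtype=int32), ((593.9720458984375, -179.34385681152344), (150.9750518798828, 54.40286636352539), 10.76727294921875))
```

View pics/ov_top.png

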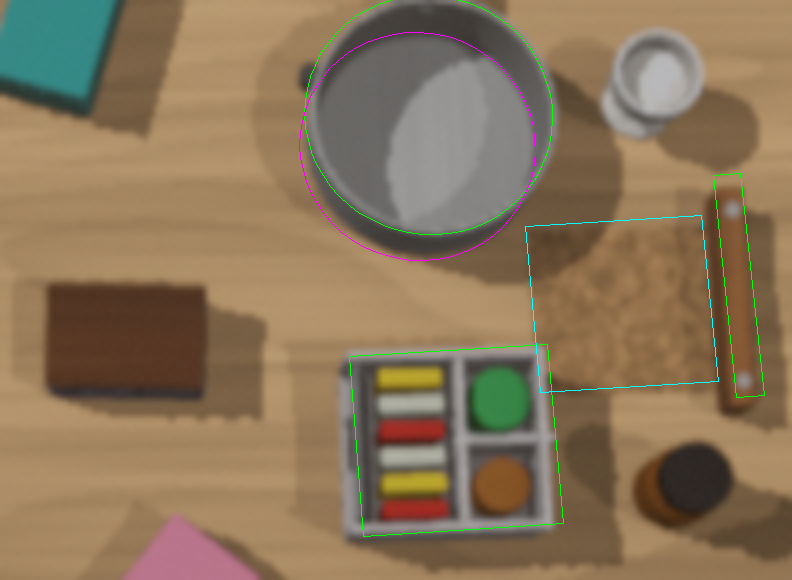

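View pics/ov_scene.png

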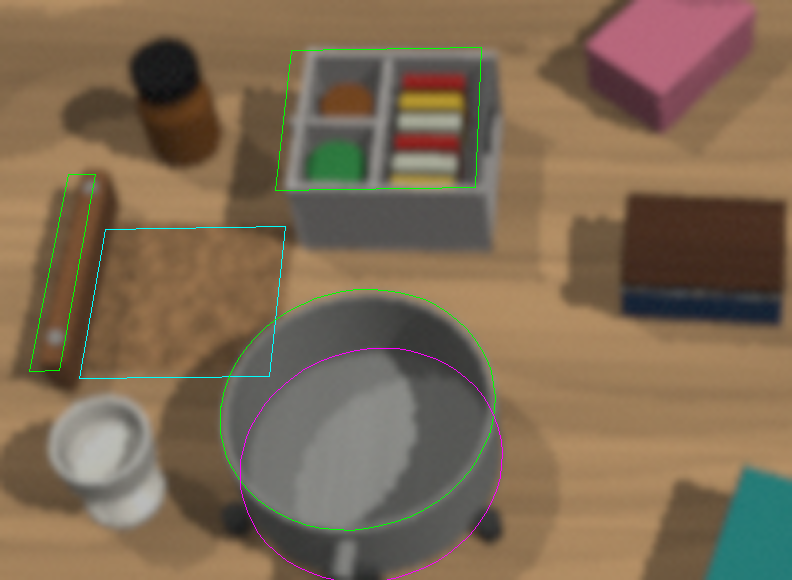

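```bash
cat > fit.py <<'E'
from h import *
from scipy.optimize import least_squares
cams={n:bot.read_camera(n) for n in ("top","scene")}
off={"top":(250,100),"scene":(165,150)}
b0=np.array([.5785,-.017]);sp=[b0[0]+.103*np.cos(.05),b0[1]+.103*np.sin(.05)-.0003,.06]
bay={"top":[((-.055,-.033,.06),(344,355)),((.055,-.033,.06),(547,345)),((.055,-.133,.06),(555,524)),((-.055,-.133,.06),(350,536)),((.173,0,.034),(738,295.5))],
"scene":[((.055,-.133,.06),(305,48)),((-.055,-.133,.06),(494,55)),((.055,-.033,.06),(288,190)),((-.055,-.033,.06),(494,188)),((.173,0,.034),(72.5,262.5))]}
box={"top":[((-.045,.03,.042),(47,285)),((.045,.03,.042),(205,286)),((.045,-.03,.042),(204,390)),((-.045,-.03,.042),(47,390))],
"scene":[((.045,-.03,.042),(627,194)),((-.045,-.03,.042),(785,201)),((-.045,.03,.042),(782,300)),((.045,.03,.042),(622,289))]}
def place(p,P):
    c,s=np.cos(p[2]),np.sin(p[2]);return [p[0]+c*P[0]-s*P[1],p[1]+s*P[0]+c*P[1],P[2]]
def fit(D,ns,x0,sauce):
    def res(p):
        r=[]
        for n in ns:
            c=cams[n];L=[(P,(np.array(q)/4-.5+off[n])) for P,q in D[n]]
            for P,q in L: r+=list(w2pix(place(p,P),c)-q)
            if sauce: r+=list(2*(w2pix(place(p,(0,.103,.06)),c)-w2pix(sp,c)))
        return r
    s=least_squares(res,x0,x_scale=[.01,.01,.05]);return s.x,np.round(s.fun,1)
for ns in (["top"],["scene"],["top","scene"]):
    B,r=fit(bay,ns,[.578,-.017,-1.55],1);X,r2=fit(box,ns,[.56,.16,-1.57],0)
    d=X[:2]-B[:2];c,s=np.cos(B[2]),np.sin(B[2])
    print(ns,"bay",B.round(4),"box",X.round(4),"rel",(d@[c,s]).round(4),(d@[-s,c]).round(4),(X[2]-B[2]).round(3));print(r,r2)
E
python3 fit.py
```

```text
['top'] bay [ 0.5784 -0.0151 -1.5468] box [ 0.5587  0.1602 -1.5847] rel -0.1757 -0.0155 -0.038
[ 0.1 -0.2 -1.1  0.6 -0.3  0.7  0.8 -0.3 -0.4 -0.8  0.4 -0. ] [-0.3 -0.   0.3 -0.1  0.6  0.1 -0.6  0. ]
['scene'] bay [ 0.5789 -0.0128 -1.5572] box [ 0.565   0.1629 -1.5993] rel -0.1759 -0.0115 -0.042
[ 0.7  0.2  0.6 -1.  -0.6 -0.5 -2.4  0.8  0.2 -0.5  0.7  0.5] [-0.3  0.7  0.5  1.   0.7 -1.1 -0.9 -0.5]
['top', 'scene'] bay [ 0.5785 -0.0139 -1.5515] box [ 0.5614  0.1616 -1.5915] rel -0.1759 -0.0138 -0.04
[-0.5 -0.3 -1.7  0.6 -1.1  0.8  0.  -0.5 -0.9 -0.5 -0.2 -0.1 -0.2  0.1
 -0.2 -1.2 -1.2 -0.5 -2.9  0.5 -0.3 -0.3  0.2  0.1] [-0.8 -1.3 -0.2 -1.2 -0.2 -1.  -1.3 -1.3 -0.9 -0.5 -0.2 -0.5  0.2 -2.7
 -1.4 -1.8]
```

The top overlay shows the lid corners at about (47..205, 285..390), and the fit puts the box at bay (−0.176, −0.014), yawed −0.04 rad. The plan:
1. Straddle the box and squeeze it lightly on the board, to square and centre it.
2. Release, then push from behind with both fingers.

```bash
cat > go.py <<'E'
import sys
from h import *
from scipy.spatial.transform import Rotation as Ro
BAY=[.5785,-.0139,-1.5515]
def b2w(u,v): c,s=np.cos(BAY[2]),np.sin(BAY[2]); return np.array([BAY[0]+c*u-s*v,BAY[1]+s*u+c*v])
def w2b(p): c,s=np.cos(BAY[2]),np.sin(BAY[2]); d=np.array(p)-BAY[:2]; return np.array([d@[c,s],d@[-s,c]])
def state():
    o=bot.get_obs();w,x,y,z=o["tool_rot"];R=Ro.from_quat([x,y,z,w]).as_matrix()
    return o,R
def goal(u,v,z,yaw=0):
    """tool y axis along bay y + yaw (bay frame), tool down; prints total turn and shift in tool axes"""
    o,R=state();p=np.array([*b2w(u,v),z]);a=BAY[2]+yaw+np.pi/2
    Y=np.array([np.cos(a),np.sin(a),0]);Z=np.array([0,0,-1.]);G=np.c_[np.cross(Y,Z),Y,Z]
    rv=Ro.from_matrix(R.T@G).as_rotvec();d=R.T@(p-o["eef_pos"])*1000
    e=w2b(o["eef_pos"][:2]);print("t",round(o["t"],2),"bay now",e.round(4),"z",o["eef_pos"][2].round(4),"F",np.round(o["contact_force"],1),"w",round(o["gripper_width"]*85.4,1),"gf",o["grasp_force"])
    print("turn",rv.round(4),"shift",d.round(1))
if __name__=="__main__": goal(*map(float,sys.argv[1:]))
E
python3 go.py -.176 -.0138 .12 -.04
```

```text
t 1.9 bay now [ 0.5984 -0.3193] z 0.2313 F [ 0.8 -0.2  0.4] w 85.4 gf 0.0
turn [ 0.      0.     -1.1374] shift [ 579.  -598.1  111.3]
```

Emit:
{"op": "jog_arm", "data": {"motion": [[0,0,-0.08,40,-42,0,85],[0,0,-0.16,81,-84,0,85],[0,0,-0.24,121,-126,0,85],[0,0,-0.32,162,-167,0,85],[0,0,-0.4,202,-209,0,85],[0,0,-0.48,243,-251,0,85],[0,0,-0.56,283,-293,0,85],[0,0,-0.64,324,-335,0,85],[0,0,-0.72,364,-377,0,85],[0,0,-0.8,405,-419,0,85]]}}

```text
t: 3.15
eef_pos: [0.4742, -0.0705, 0.2317]
tool_rot: [0.0, 0.821, 0.571, 0.0]
contact_force: [1.2, -0.9, -0.4]
gripper_width: 0.998
grasp_force: 0.0
```

```bash
python3 go.py -.176 -.0138 .10 -.04
```

```text
t 3.15 bay now [ 0.0545 -0.1054] z 0.2317 F [ 1.2 -0.9 -0.4] w 85.2 gf 0.0
turn [ 1.100e-03  3.000e-04 -3.352e-01] shift [248.1   0.6 131.7]
```

Emit:
{"op": "jog_arm", "data": {"motion": [[0,0,-0.07,50,0,0,85],[0,0,-0.14,100,0,10,85],[0,0,-0.2,150,0,30,85],[0,0,-0.27,200,0,60,85],[0,0,-0.335,248,0.6,95,85],[0,0,-0.335,248,0.6,131,85],[0,0,-0.335,248,0.6,131,85]]}}

```text
t: 4.03
eef_pos: [0.5592, 0.1594, 0.0977]
tool_rot: [-0.001, 0.715, 0.699, -0.003]
contact_force: [-0.2, 0.4, -0.1]
gripper_width: 0.996
grasp_force: 0.0
```

```bash
python3 go.py -.176 -.0138 .012 -.04; python3 - <<'E'
from h import *
c=bot.read_camera("wrist");save(c,"pics/w1.png")
print(c["camera_matrix"],np.array(c["tool_from_camera"]).round(3).tolist())
E
```

```text
t 4.03 bay now [-0.1737 -0.016 ] z 0.0977 F [-0.2  0.4 -0.1] w 85.1 gf 0.0
turn [-0.0056  0.002  -0.0016] shift [ 2.6  2.6 85.7]
[[309.70691629   0.         317.93861987]
 [  0.         309.70691629 201.74106435]
 [  0.           0.           1.        ]] [[-0.001, -0.95, -0.313, 0.082], [1.0, -0.0, -0.002, 0.001], [0.001, -0.313, 0.95, -0.143], [0.0, 0.0, 0.0, 1.0]]
```

View pics/w1.png

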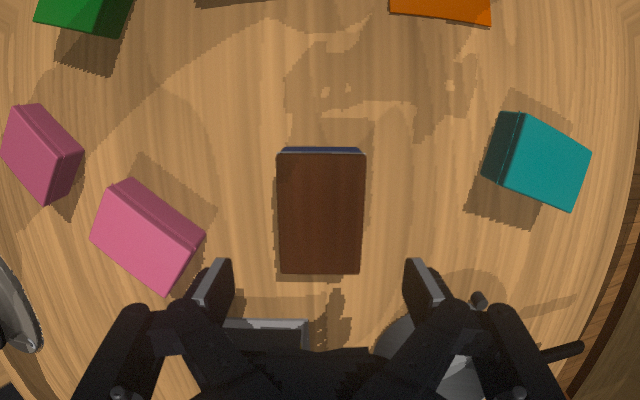

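The wrist view shows the dark lid between the open fingers, with corners at about (277,153), (366,154), (360,274) and (280,273). I'll project those to check the fit.

```bash
cat > wr.py <<'E'
from go import *
def wpt(px,c,z):
    o,R=state();K=np.array(c["camera_matrix"]);T=np.array(c["tool_from_camera"])
    d=np.array([(px[0]-K[0,2]),(px[1]-K[1,2])]);r=np.hypot(*d);th=r/K[0,0]
    v=np.array([*(d/r*np.sin(th)),np.cos(th)]);v=R@T[:3,:3]@v;p=o["eef_pos"]+R@T[:3,3]
    return p+v*(z-p[2])/v[2]
E
python3 - <<'E'
from wr import *
c=bot.read_camera("wrist");P=np.array([wpt(p,c,.042) for p in [(277,153),(366,154),(360,274),(280,273)]])
B=np.array([w2b(p[:2]) for p in P]);print(B.round(4),B.mean(0),P.mean(0))
print(cv2.minAreaRect((B*1000).astype(np.float32)))
E
```

```text
[[-0.2239 -0.0379]
 [-0.2207  0.0209]
 [-0.1293  0.0172]
 [-0.1329 -0.0438]] [-0.17669768 -0.01090864] [0.56418399 0.1625543  0.042     ]
((-176.75729370117188, -10.596576690673828), (61.045658111572266, 91.46626281738281), 86.59046173095703)
```

Emit:
{"op": "jog_arm", "data": {"motion": [[0,0,0,3,4.5,20,85],[0,0,0,3,4.5,45,85],[0,0,0,3,4.5,70,85],[0,0,0,3,4.5,84,85],[0,0,0,3,4.5,84,85],[0,0,0,3,4.5,84,72],[0,0,0,3,4.5,84,66]], "grip_force": 20}}

```text
t: 5.0
eef_pos: [0.5655, 0.1632, 0.0171]
tool_rot: [0.0, 0.715, 0.699, 0.0]
contact_force: [-2.4, 0.0, 2.1]
gripper_width: 0.771
grasp_force: 1.4
```

Emit:
{"op": "jog_arm", "data": {"motion": [[0,0,0,0,0,0,62],[0,0,0,0,0,0,60],[0,0,0,0,0,0,58],[0,0,0,0,0,0,58]], "grip_force": 20}}

```text
t: 5.5
eef_pos: [0.5651, 0.1631, 0.0166]
tool_rot: [-0.0, 0.715, 0.699, -0.0]
contact_force: [-6.3, 0.2, 6.1]
gripper_width: 0.698
grasp_force: 21.2
```

```bash
python3 go.py -.13 0 .012 0; python3 - <<'E'
from go import *
for n,roi in [("top",(240,330,150,220)),("scene",(300,380,180,245))]:
    c=bot.read_camera(n);save(c,f"pics/g_{n}.png")
E
```

```text
t 5.5 bay now [-0.1772 -0.01  ] z 0.0166 F [-6.3  0.2  6.1] w 59.6 gf 21.23801752924919
turn [-0.0009  0.0003 -0.042 ] shift [-46.8  12.    4.6]
```

Emit:
{"op": "jog_arm", "data": {"motion": [[0,0,-0.01,-8,2,0,58],[0,0,-0.02,-17,4,0,58],[0,0,-0.03,-26,7,0,58],[0,0,-0.042,-35,10,0,58],[0,0,-0.042,-42,12,0,58],[0,0,-0.042,-47,12,0,58],[0,0,-0.042,-47,12,0,58],[0,0,-0.042,-47,12,0,64],[0,0,-0.042,-47,12,0,72],[0,0,-0.042,-47,12,0,72]]}}

```text
t: 6.85
eef_pos: [0.5763, 0.1149, 0.0159]
tool_rot: [0.0, 0.7, 0.714, -0.001]
contact_force: [0.6, -0.1, 0.2]
gripper_width: 0.845
grasp_force: 0.0
```

```bash
python3 go.py -.21 0 .15 0
```

```text
t 6.85 bay now [-0.1289  0.0003] z 0.0159 F [ 0.6 -0.1  0.2] w 72.2 gf 0.0
turn [-0.0009  0.0009 -0.0005] shift [  81.    -0.4 -134.2]
```

Emit:
{"op": "jog_arm", "data": {"motion": [[0,0,0,0,0,-30,85],[0,0,0,0,0,-85,85],[0,0,0,-20,0,-140,85],[0,0,0,-70,0,-174,85],[0,0,0,-120,0,-184,85],[0,0,0,-170,0,-184,85],[0,0,0,-209,0,-184,85],[0,0,0,-209,0,-184,85],[0,0,0,-209,0,-184,85]]}}

```text
t: 7.98
eef_pos: [0.5804, -0.0925, 0.2001]
tool_rot: [-0.0, 0.7, 0.714, 0.0]
contact_force: [0.6, -0.2, 0.6]
gripper_width: 0.995
grasp_force: 0.0
```

```bash
python3 go.py .08 0 .2 0; python3 - <<'E'
from wr import *
c=bot.read_camera("wrist");save(c,"pics/w2.png");np.save("w2.npy",{k:c[k] for k in c},allow_pickle=True)
im=c["pixels"][:400,120:520,::-1];cv2.imwrite("pics/w2c.png",cv2.resize(np.ascontiguousarray(im[:300]),None,fx=2,fy=2,interpolation=cv2.INTER_CUBIC))
E
```

```text
t 7.97 bay now [0.0786 0.0004] z 0.2001 F [ 0.6 -0.2  0.6] w 85.0 gf 0.0
turn [-0.0004 -0.0006  0.0003] shift [-1.4 -0.4  0.1]
```

View pics/w2c.png

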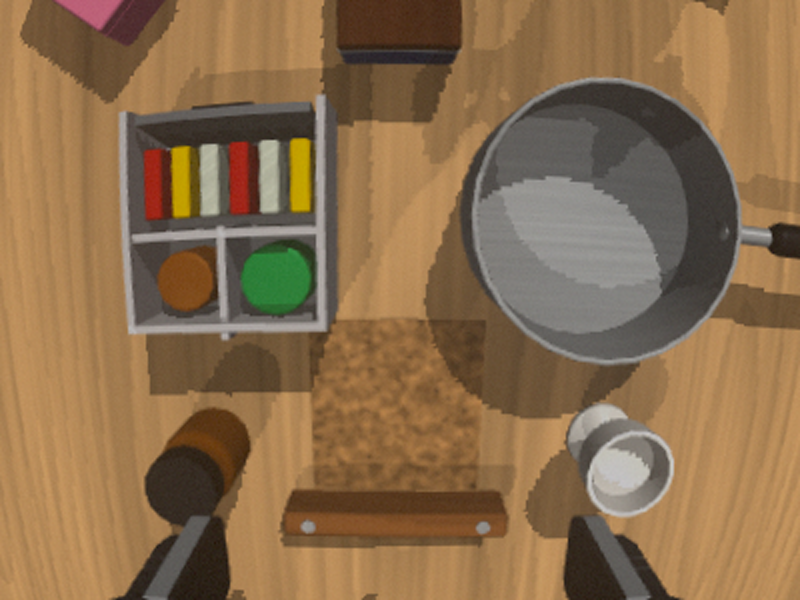

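The wrist view gives a clean look at the gap: caddy rim corners (129,333) and (328,331), saucepan rim spanning x 474–740 and y 78–363, and rail near-face top edge (285..507, 515). I'll fit the bay pose to these.

```bash
python3 - <<'E'
from wr import *
from scipy.optimize import least_squares
c=np.load("w2.npy",allow_pickle=True).item()
m=lambda p:(p[0]/2-.25+120,p[1]/2-.25)
obs=[((328,331),(.055,-.033),.06),((129,333),(.055,-.133),.06),((285,515),(.165,-.065),.034),((507,515),(.165,.065),.034),((284,537),(.181,-.065),.034),((507,537),(.181,.065),.034),
((313,320),(.06,-.05),0),((487,320),(.06,.05),0),((327,97),(-.055,-.033),.06)]
W=np.array([wpt(m(o[0]),c,o[2])[:2] for o in obs]);M=np.array([o[1] for o in obs])
rim=np.array([wpt(m(p),c,.06)[:2] for p in [(474,212),(740,215),(607,78),(612,363)]])
# circle fit
s=least_squares(lambda q:np.hypot(*(rim-q[:2]).T)-q[2],[.68,-.02,.07]).x;print("pan",s.round(4))
W=np.vstack([W,s[:2],s[:2]]);M=np.vstack([M,[0,.103],[0,.103]])
def f(b):
    C,S=np.cos(b[2]),np.sin(b[2]);return ((M@np.array([[C,S],[-S,C]]))+b[:2]-W).ravel()
r=least_squares(f,BAY,loss="soft_l1",f_scale=.002);print(r.x.round(4));print((r.fun.reshape(-1,2)*1000).round(1).tolist())
B=r.x;C,S=np.cos(B[2]),np.sin(B[2])
L=np.array([wpt(m(p),c,.042)[:2] for p in [(338,47),(461,50)]])-B[:2];print("lid front corners bay",(L@np.array([[C,-S],[S,C]])).round(4))
E
```

```text
pan [ 0.683  -0.0111  0.0688]
[ 0.5805 -0.0129 -1.5573]
[[-0.3, -0.2], [0.5, -0.7], [-1.3, 1.2], [1.9, 0.3], [0.4, -0.0], [0.7, -1.0], [-2.1, 0.5], [-0.4, -0.2], [-0.5, 1.0], [0.5, -0.4], [0.5, -0.4]]
lid front corners bay [[-0.0827 -0.0295]
 [-0.0816  0.0292]]
```

```bash
sed -i 's/^BAY=.*/BAY=[.5805,-.0129,-1.5573]/' go.py; python3 go.py -.21 0 .022 0
```

```text
t 8.03 bay now [ 0.0788 -0.001 ] z 0.2002 F [-0.5  1.9 -0.1] w 84.7 gf 0.0
turn [-0.0002 -0.0007  0.0074] shift [288.7   3.2 178.4]
```

Emit:
{"op": "jog_arm", "data": {"motion": [[0,0,0,55,0,0,60],[0,0,0.007,110,1,0,40],[0,0,0.007,165,2,0,20],[0,0,0.007,220,3,0,20],[0,0,0.007,270,3,20,20],[0,0,0.007,289,3,70,20],[0,0,0.007,289,3,120,20],[0,0,0.007,289,3,160,20],[0,0,0.007,289,3,178,20],[0,0,0.007,289,3,178,20]]}}

```text
t: 9.28
eef_pos: [0.5773, 0.1965, 0.0218]
tool_rot: [-0.001, 0.702, 0.712, -0.001]
contact_force: [0.3, 0.7, 0.0]
gripper_width: 0.234
grasp_force: 0.0
```

```bash
python3 go.py -.12 0 .022 0; python3 - <<'E'
from h import *
c=bot.read_camera("wrist");save(c,"pics/w3.png")
E
```

```text
t 9.28 bay now [-0.2094 -0.0003] z 0.0218 F [0.3 0.7 0. ] w 20.0 gf 0.0
turn [-0.0016  0.0001 -0.0001] shift [-89.4   0.3  -0.2]
```

View pics/w3.png

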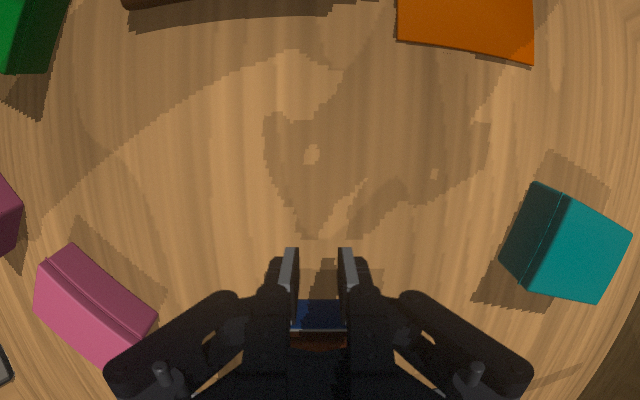

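The links clear the 60 mm obstacles by about 10 mm at this height. I'll push slowly with both fingers, checking forces.

Emit:
{"op": "jog_arm", "data": {"motion": [[0,0,0,-9,0,-2,20],[0,0,0,-18,0,-2,20],[0,0,0,-26,0,-2,20],[0,0,0,-34,0,-2,20],[0,0,0,-41,0,-2,20],[0,0,0,-48,0,-2,20],[0,0,0,-55,0,-2,20],[0,0,0,-62,0,-2,20],[0,0,0,-69,0,-2,20],[0,0,0,-70,0,-2,20]]}}

```text
t: 10.58
eef_pos: [0.5795, 0.1262, 0.0248]
tool_rot: [0.0, 0.703, 0.711, 0.001]
contact_force: [-0.4, 5.6, 3.7]
gripper_width: 0.234
grasp_force: 2.4
```

```bash
python3 go.py -.09 0 .024 0; cat > look.py <<'E'
from go import *
import sys
for n in ("top","scene"):
    c=bot.read_camera(n)
    q=w2pix([*b2w(float(sys.argv[1]),0),.042],c).astype(int);x0,y0=q[0]-40,q[1]-32
    cn=darkbrown(c,(max(x0,0),x0+80,y0,y0+64),(0,60,10),(14,255,100))
    if cn is None: print(n,"none");continue
    P=np.array([w2b(pix2w(p,c,.042)[:2]) for p in cn]);r=cv2.minAreaRect((P*1000).astype(np.float32));print(n,r)
    im=cv2.resize(np.ascontiguousarray(c["pixels"][y0:y0+64,x0:x0+80,::-1]),None,fx=4.9,fy=4.9);cv2.imwrite(f"pics/l_{n}.png",im)
a=[cv2.imread(f"pics/l_{n}.png") for n in ("top","scene")];cv2.imwrite(f"pics/look_{sys.argv[2]}.png",np.hstack(a))
E
python3 look.py -.08 a
```

```text
t 10.57 bay now [-0.1391  0.0009] z 0.0248 F [-0.4  5.6  3.7] w 20.0 gf 2.3967072274535894
turn [ 0.0012 -0.0012 -0.0015] shift [-49.1  -0.8   0.7]
top ((-120.74496459960938, -17.337310791015625), (30.206928253173828, 75.475830078125), 85.50949096679688)
scene ((-83.5978775024414, 0.5092048645019531), (87.48905944824219, 60.33598709106445), 1.1517466306686401)
```

View pics/look_a.png

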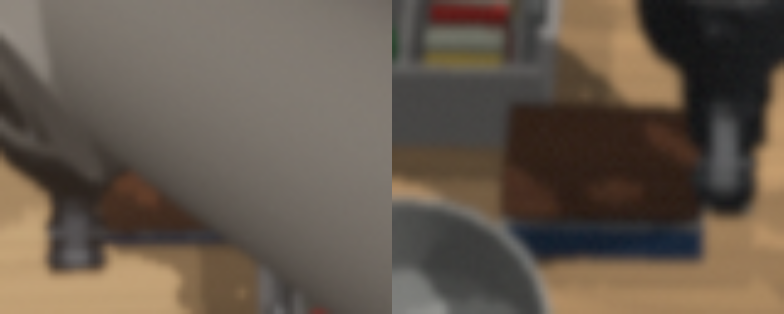

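The scene crop shows the box square to the fingers at the gap mouth, with the lid about 0.5 mm off centre. The top camera is blocked by the arm. Continuing the push.

Emit:
{"op": "jog_arm", "data": {"motion": [[0,0,0,-6,-0.2,0,20],[0,0,0,-12,-0.4,0,20],[0,0,0,-18,-0.6,0,20],[0,0,0,-24,-0.8,0,20],[0,0,0,-30,-0.8,0,20],[0,0,0,-36,-0.8,0,20],[0,0,0,-42,-0.8,0,20],[0,0,0,-48,-0.8,0,20],[0,0,0,-54,-0.8,0,20],[0,0,0,-60,-0.8,0,20]]}}

```text
t: 11.92
eef_pos: [0.5789, 0.0668, 0.0246]
tool_rot: [-0.0, 0.702, 0.712, 0.001]
contact_force: [0.9, 5.8, 4.7]
gripper_width: 0.237
grasp_force: 2.7
```

```bash
python3 go.py 0 0 .024 0; python3 look.py -.025 b
```

```text
t 11.93 bay now [-0.0797 -0.0005] z 0.0246 F [0.9 5.8 4.7] w 20.2 gf 2.746469909325242
turn [ 0.0004 -0.0012 -0.0004] shift [-79.7   0.5   0.5]
top ((-49.91801834106445, -18.207378387451172), (28.773025512695312, 73.01918029785156), 85.66801452636719)
scene ((-23.145832061767578, 0.42463111877441406), (87.65558624267578, 57.819313049316406), 1.0876280069351196)
```

Emit:
{"op": "jog_arm", "data": {"motion": [[0,0,0,-5,0.3,0,20],[0,0,0,-10,0.3,0,20],[0,0,0,-15,0.3,0,20],[0,0,0,-20,0.3,0,20],[0,0,0,-25,0.3,0,20],[0,0,0,-30,0.3,0,20],[0,0,0,-35,0.3,0,20],[0,0,0,-40,0.3,0,20],[0,0,0,-45,0.3,0,20],[0,0,0,-50,0.3,0,20]]}}

```text
t: 13.28
eef_pos: [0.5797, 0.0153, 0.0242]
tool_rot: [-0.0, 0.703, 0.711, -0.0]
contact_force: [1.3, 3.7, 1.6]
gripper_width: 0.232
grasp_force: 1.9
```

```bash
python3 go.py .064 0 .024 0; python3 look.py .026 c
```

```text
t 13.28 bay now [-0.0282 -0.0004] z 0.0242 F [1.3 3.7 1.6] w 19.8 gf 1.890727886930108
turn [-0.0002  0.0001 -0.0016] shift [-92.2   0.6   0.2]
top ((19.737918853759766, -16.262432098388672), (59.20709228515625, 24.342483520507812), 1.4544562101364136)
scene ((33.30560302734375, -1.1215248107910156), (79.01632690429688, 58.09819793701172), 1.1463487148284912)
```

Emit:
{"op": "jog_arm", "data": {"motion": [[0,0,0,-6,0.5,0,20],[0,0,0,-12,0.5,0,20],[0,0,0,-18,0.5,0,20],[0,0,0,-24,0.5,0,20],[0,0,0,-30,0.5,0,20],[0,0,0,-36,0.5,0,20],[0,0,0,-42,0.5,0,20],[0,0,0,-48,0.5,0,20],[0,0,0,-54,0.5,0,20],[0,0,0,-60,0.5,0,20]]}}

```text
t: 14.62
eef_pos: [0.5809, -0.0448, 0.0242]
tool_rot: [-0.0, 0.703, 0.711, -0.0]
contact_force: [-0.1, 1.7, -1.6]
gripper_width: 0.229
grasp_force: 0.9
```

```bash
python3 go.py .064 0 .024 0; python3 look.py .087 d
```

```text
t 14.62 bay now [ 0.0319 -0.    ] z 0.0242 F [-0.1  1.7 -1.6] w 19.5 gf 0.9248815756291151
turn [-0.0002  0.0001 -0.0016] shift [-32.1   0.1   0.2]
top ((90.95768737792969, -18.701465606689453), (74.97708129882812, 29.701858520507812), 2.4001622200012207)
scene ((89.54878997802734, -0.026214599609375), (88.0161361694336, 58.15842056274414), 1.1463367938995361)
```

Emit:
{"op": "jog_arm", "data": {"motion": [[0,0,0,-5,0,0,20],[0,0,0,-10,0,0,20],[0,0,0,-14,0,0,20],[0,0,0,-18,0,0,20],[0,0,0,-21,0,0,20],[0,0,0,-24,0,0,20],[0,0,0,-26,0,0,20],[0,0,0,-28,0,0,20],[0,0,0,-30,0,0,20],[0,0,0,-30,0,0,20]]}}

```text
t: 15.98
eef_pos: [0.5815, -0.0745, 0.0244]
tool_rot: [0.0, 0.703, 0.711, -0.0]
contact_force: [0.3, 3.8, 1.4]
gripper_width: 0.236
grasp_force: 1.4
```

```bash
python3 go.py .064 0 .024 0; python3 look.py .117 e
```

```text
t 15.97 bay now [0.0617 0.0001] z 0.0244 F [0.3 3.8 1.4] w 20.2 gf 1.3616270385682583
turn [ 0.0002  0.0003 -0.0017] shift [-2.3 -0.1  0.4]
top ((140.14666748046875, -29.31165313720703), (51.16223907470703, 102.27608489990234), 61.319786071777344)
scene ((123.47095489501953, 9.25296401977539), (102.39218139648438, 133.77232360839844), 2.939375162124634)
```

Creep the last few millimetres until the rail answers.

Emit:
{"op": "jog_arm", "data": {"motion": [[0,0,0,-1,0,0,20],[0,0,0,-2,0,0,20],[0,0,0,-3,0,0,20],[0,0,0,-3,0,0,20]]}}

```text
t: 16.58
eef_pos: [0.5815, -0.0773, 0.0244]
tool_rot: [0.0, 0.703, 0.711, 0.0]
contact_force: [0.6, 4.1, 3.4]
gripper_width: 0.231
grasp_force: 2.0
```

```bash
python3 go.py .04 0 .024 0; python3 look.py .12 f
```

```text
t 16.57 bay now [0.0644 0.0001] z 0.0244 F [0.6 4.1 3.4] w 19.8 gf 2.038190793246031
turn [ 0.0002 -0.0001 -0.0016] shift [24.4 -0.2  0.4]
top ((141.9333038330078, -29.493736267089844), (51.6158447265625, 99.3256607055664), 60.55815124511719)
scene ((124.85313415527344, -6.226203918457031), (101.36384582519531, 71.968505859375), 1.1463371515274048)
```

View pics/look_f.png

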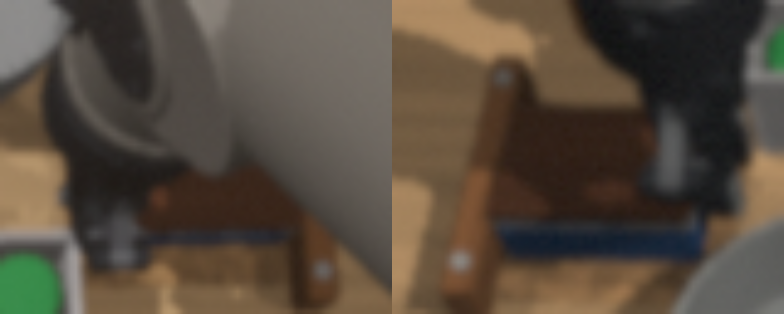

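The scene crop shows the box almost at the rail (lid's front edge x≈495, rail x≈490). I'll creep a little more.

Emit:
{"op": "jog_arm", "data": {"motion": [[0,0,0,-1,0,0,20],[0,0,0,-2,0,0,20],[0,0,0,-3,0,0,20]]}}

```text
t: 17.05
eef_pos: [0.5815, -0.0786, 0.0244]
tool_rot: [-0.001, 0.702, 0.712, 0.001]
contact_force: [0.1, 9.9, 4.5]
gripper_width: 0.235
grasp_force: 4.7
```

Rail contact: the force has doubled and the tool lags its target. Backing off, then straight up.

Emit:
{"op": "jog_arm", "data": {"motion": [[0,0,0,5,0,0,20],[0,0,0,15,0,0,20],[0,0,0,25,0,0,20],[0,0,0,25,0,-30,20],[0,0,0,25,0,-80,20],[0,0,0,25,0,-130,20],[0,0,0,25,0,-180,20],[0,0,0,25,0,-180,20]]}}

```text
t: 18.05
eef_pos: [0.5837, -0.0547, 0.2086]
tool_rot: [0.003, 0.703, 0.711, 0.002]
contact_force: [-0.3, -0.3, -0.3]
gripper_width: 0.233
grasp_force: 0.0
```

```bash
python3 go.py .22 0 .2 0
```

```text
t 18.05 bay now [0.0418 0.0027] z 0.2086 F [-0.3 -0.3 -0.3] w 19.9 gf 0.0
turn [ 0.0079  0.0012 -0.0014] shift [-178.2   -2.5    8.8]
```

Emit:
{"op": "jog_arm", "data": {"motion": [[0,0,0,-40,0,0,20],[0,0,0,-80,0,0,20],[0,0,0,-120,0,0,20],[0,0,0,-155,0,0,20],[0,0,0,-155,0,0,20],[0,0,0,-155,0,0,20]]}}

```text
t: 18.8
eef_pos: [0.5826, -0.2091, 0.2034]
tool_rot: [-0.001, 0.703, 0.712, -0.0]
contact_force: [0.9, 0.6, -0.3]
gripper_width: 0.228
grasp_force: 0.0
```

```bash
python3 - <<'E'
from wr import *
c=bot.read_camera("wrist");save(c,"pics/w4.png")
cn=darkbrown(c,(250,390,60,250),(0,60,10),(14,255,95))
B=np.array([w2b(wpt(p,c,.042)[:2]) for p in cn]);print(cn.min(0),cn.max(0),cv2.minAreaRect((B*1000).astype(np.float32)))
o=bot.get_obs();print(o["t"],o["contact_force"])
E
```

```text
[285  63] [348 157] ((120.54467010498047, -1.6288337707519531), (61.230430603027344, 93.5992431640625), 89.86270141601562)
18.85 [0.68719714 0.4804559  0.51973381]
```

View pics/w4.png

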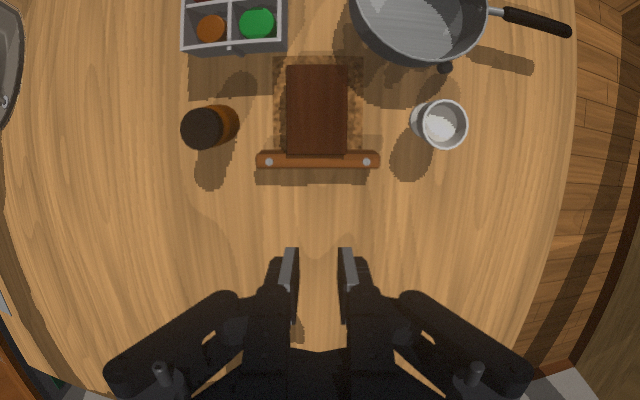

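The box lid spans (285..348, 63..157) and lies square against the rail, centred on the pad. It measures (0.1205, −0.002) in the bay frame. The egg cup and jar are still standing and the gripper is clear. Handing in.

```bash
python3 -c "
from station import bot
print(bot.hand_in())"
```

```text
the job is handed in; nothing more can be done
None
```

I slid the butter box through the gap and handed the job in: it lies square against the stop rail on the cork pad, about 2 mm off the centre line; I nudged it straight at the start by gripping it lightly, without lifting it off the board; the egg cup and pepper jar are still standing, the spatula was never touched, and no verdict was returned.

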